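# Click a bearing into the sprung holder of a checking station

### The arm

A 7-joint arm with a two-finger parallel gripper is mounted at the origin on a cart in front of the work surface, level with it; the furniture and walls round the work are solid. World frame = base frame: x ahead of the robot, y to its left, z up, the work surface at z = 0. Lengths are in m, angles in rad, forces in N, time in s.
With the tool pointing down it reaches from about 0.35 to 0.9 m from the base axis. Payload 19.9 kg.
Tool frame: the origin (TCP) lies where the fingers leave the gripper's body, on its centre line; the fingertips stand 97 mm ahead of it and the grasp point (between the pads) lies 78 mm ahead of it (ctrl.tip_reach is the distance from the TCP to the fingertips, in m); z points along the fingers, y is the line along which they close (so a half turn about z gives the same grasp; the last joint's range is limited). The gripper opens to 94 mm and grips with 3 to 60 N. Pads are 16 mm wide; open, the fingers measure 119 mm over their backs; the gripper's body (75 mm by 177 mm) begins 78 mm behind the grasp point.
Start: joints at [1.095, 0.417, -0.01, 1.614, 0.005, 1.111, -0.053], TCP at [0.263, -0.567, 0.303] pointing down, gripper open.
Joint ranges: [-2.81, 2.81], [-0.39, 2.02], [-1.27, 1.25], [0.06, 2.57], [-1.19, 4.33], [0.19, 2], [-2.82, 2.82]. Speed limits (rad/s): [1.89, 1.89, 2.39, 2.39, 3.01, 3.01, 3.01].

### API

Orientations are given as a unit quaternion [w, x, y, z].
In Python, from station import ctrl, cams, find_in, regions_of, tip_of gives the robot as it stands. The module is installed in compiled form; this text tells all that it offers.
- The arm moves only by the tool send_rows, never from a script. Its argument "motion" is a list of rows, each a list of 7 numbers: the shift along the tool's x, y, z in m, then the turn, a rotation vector about the tool's x, y, z in degrees, then the opening in per cent of the stroke, from 0 (shut) to 100 (fully open). A call has exactly 8 rows; each row shifts and turns the commanded pose from where the row before left it, along the tool's axes as they then stand; what a row does not reach is not made up. A row lasts 1/12 s, in which the tool goes at most 41.7 mm and 7.16 degrees, less where a joint would pass 70% of its speed; a pose out of reach is approached as far as the arm can. A call with a gripper value outside its range is refused whole. The fingers move at their own pace and stop on an object; "force" is the grip in N (left out, the last holds). Time passes only in rows, so rows that do not move let the fingers close, or fill a call up. It gives the time, the measured TCP pose, the force, the opening and the grip force at its end, in the units of the state.
- ctrl.read_state(): the state, without advancing time (a new reading comes with each control period).
- cams.read_camera(name): name is "scene" or "top"; returns a dict with "pixels" (384x512x3 uint8, blue, green, red), "depth" (384x512 float32, m along the optical axis (not along the pixel's ray), 0 where there is no reading), "fx", "fy", "cx", "cy" (pixels), "R" (3x3) and "t" (3): a world point X has camera coordinates R X + t. Camera axes: x right, y down, z forward; pixel columns grow to the right and rows downward; lengths in m; the calibration is good to about 2 mm. A picture is of the moment at which its call begins.
- ctrl.close_job(): hands the job in; it is judged then, once.
Trained networks look in a picture, given as the dict that the camera call returned (one of the last four; its "shot" number tells which), for a name from the list of things; names that differ only in an ending like _2 or _b are one class to them, and where a whole thing is asked for, a point or a joint stands for the part that bears it (a point fixed in the world has none). Each returns a list of dicts, best first, with "conf" (0 to 1); they miss things now and then, are a little off and sometimes report something else, mostly with a low value. They report only what shows in the picture. A call takes as long as a camera call.
- find_in(picture, thing): "box" ([left, top, right, bottom] in pixels, round what is visible of it).
- regions_of(picture, thing): "mask" (384x512 bool, what is visible of it) and "box" ([left, top, right, bottom] in pixels, round what is visible of it).
- tip_of(picture, thing): "at" ([column, row] in pixels: a listed point, or the origin of a listed thing).
The state is a dict: "time": time; "joints": joint angles; "joint_vel": joint speeds; "joint_efforts": joint torques, N m; "tool_pos": TCP position; "eef_rot": TCP orientation; "contact_force": force on the tool from outside, world axes, zero at the start; "moment": the same for the moment, N m; "width": finger opening in m; "grasp_force": force on a finger pad.
Only numpy, scipy, OpenCV 4.12 (cv2) and the standard library are available. Lean on these libraries where they do the work, as an engineer would, in place of code of your own. Each camera call takes 0.05 s, during which the arm holds its last target. There are 200 camera calls.

### The job

Clear the worn bearing off the loading plate of the bearing checking station into the scrap tray that stands below the plate's edge. Load the fresh bearing of the same size from the bench: lay it on the plate and push it flat along the plate, under the bridge of the holder and past the two sprung balls, until it clicks and sits fully home, and stop there rather than ramming the sprung pad behind it. Leave the larger bearing, the feeler gauge and the gear where they are.

Things in the scene. Friction and masses are not known exactly. Their poses are not given: they have to be found in the camera images.
- station: Bearing checking station, fixed to the bench: pedestal with a flat steel plate on top, surface 50 mm above the bench. Origin at bench height on the centre line; +x is the direction in which bearings are pushed. Plate x -130 to +95, y -48 to +48 mm, edges open. A metal holder with flared mouth, two cheeks and a bridge is clamped on it on the line y = 0, open to -x.
- plate_top (a point): Middle of the free loading area on top of the plate: on the plate surface (50 mm above the bench), at x = -94 mm, y = 0 of the station; axes as the station's. The scrap tray lies on the -y side of it. A bearing centred here stands clear of the holder's mouth by at least 30 mm.
- scrap_tray: Open steel scrap tray on the bench, fixed, 130 mm (its x, parallel to the station's x) by 100 mm (its y), 34 mm high, walls and floor 3 mm; origin at the centre of its underside. It lies close beside the loading area, its centre at about x = -94, y = -104 mm of the station, on the side away from the robot.
- worn_centre (a point): Centre (half-way up) of the worn ball bearing, a flat steel disc-shaped ring, 52 mm diameter, 16 mm high (solid to contact), about 0.14 kg, which lies flat on the loading plate at the start; the point's z is the bearing's axis.
- fresh_centre (a point): Centre (half-way up) of the fresh ball bearing, same shape as the worn one: 52 mm diameter, 16 mm high, about 0.14 kg; lies flat on the bench to the right of the station; the point's z is its axis.
- large_centre (a point): Centre of the larger bearing, 62 mm diameter, 16 mm high, flat on the bench near the fresh one; it may have changed places with it. Does not fit the holder; leave it.
- feeler: Closed feeler gauge, 17 x 105 x 10 mm (long along its y), flat on the bench between the two bearings, origin at the centre of its underside; leave it.
- loose_gear: Spur gear, 82 mm diameter, 29 mm high, flat on the bench to the left of the station, origin at the centre of its underside; leave it.
- ball_left (a joint): Sprung ball in the holder's +y cheek, 14 mm before seat centre: how far it is pressed in, m. 0 free, about 0.005 as the bearing's widest part passes, 0.0005 to 0.0025 with the bearing home. Bearings slide with under 3 N; the balls begin to resist about 30 mm before home, peak at 7 to 11 N, give way 14 mm before home (the click) and then draw the bearing home.
- ball_right (a joint): The same for the ball in the -y cheek. Each ball presses with 6 N + 2 N per mm.
- back_pad (a joint): Sprung rubber pad that stops a bearing at home: how far it is pushed back along +x, m. It yields at 14 N + 4 N per mm; travel 0.008. After the click, a push that again meets 8 N or more has reached this pad. Rammed beyond 0.006 (about 38 N) is a fault.
- holder_mid (a point): On the plate surface, at x = +31, y = 0 of the station: middle of the range in which the holder may be clamped. It is clamped elsewhere each time, NOT measured: its seat centre (centre of a bearing that is home) lies from 14 mm before to 14 mm beyond this point along x and must be felt or seen. Over the seat runs a bridge (4 mm before to 12 mm beyond seat centre, 26 to 32 mm above the plate).
- push_end (a point): Middle of the plate's -x edge, on its surface (x = -130, y = 0 of the station); nothing stands behind it. Closed fingers can follow a bearing from here along y = 0, between the holder's cheeks (54.8 mm apart, 18 mm high, from 33 mm before to 44 mm beyond seat centre); the flared mouth begins 55 mm before seat centre, 73 mm wide there.

How it is judged:
By the outcome, as a careful person would: the job done as asked, in the order asked, and still so for the second after the job is handed in, with the robot touching nothing.
It also fails if it takes over 72 s, if anything falls off the work surface, if the arm or the gripper's body presses on something with over 40 N, if the wrist force passes 120 N, or if a joint passes its speed limit or range.

## Working session

There is one attempt and no reset: what is moved stays moved. The work goes in short steps, Python scripts to look and compute and a tool call to move; the robot and the scene stay as the last step left them, time stands still between calls to the robot, and variables do not carry over. Pictures are saved under pics/ and viewed, at most 10 in all, crops included, and the job is handed in when it is done.

Besides the shell and the picture viewer there is one more tool, called after "Request:" in YAML: its name, and indented under it one key for each argument. send_rows: Moves the arm, as the interface text tells. Its arguments: {"type":"object","properties":{"motion":{"type":"array"},"force":{"type":"number"}},"required":["motion"]}

```bash
mkdir -p pics; cat > h.py <<'E'
import numpy as np, cv2
from station import ctrl, cams, find_in, regions_of, tip_of
def px2w(p,u,v,z=None,d=None):
    r=np.array([(u-p['cx'])/p['fx'],(v-p['cy'])/p['fy'],1.0]); R=np.array(p['R']);t=np.array(p['t'])
    C=-R.T@t; w=R.T@r
    s=(z-C[2])/w[2] if d is None else d
    return C+s*w
def cloud(p):
    v,u=np.mgrid[:384,:512]; d=p['depth']
    r=np.stack([(u-p['cx'])/p['fx']*d,(v-p['cy'])/p['fy']*d,d],-1)
    return (r-np.array(p['t']))@np.array(p['R'])
E
python3 - <<'E'
from h import *
s=ctrl.read_state(); print({k:np.round(v,3) for k,v in s.items()}, ctrl.tip_reach)
ims=[]
for c in ['scene','top']:
    p=cams.read_camera(c); ims.append(p['pixels'])
    print(c,-np.array(p['R']).T@np.array(p['t']))
    P=cloud(p)
    for n,z in [('station',None),('plate_top',.05),('scrap_tray',0),('worn_centre',.058),('fresh_centre',.008),('large_centre',.008),('feeler',0),('loose_gear',0),('holder_mid',.05),('push_end',.05)]:
        o=[]
        for q in tip_of(p,n)[:2]:
            u,v=q['at']; o.append((round(q['conf'],2),np.round([u,v]),np.round(px2w(p,u,v,z or 0),3)))
        m=''
        if z is not None and n not in('plate_top','holder_mid','push_end'):
            r=regions_of(p,n)
            if r:
                X=P[r[0]['mask']&(p['depth']>0)]; m=(np.round(np.median(X,0),3),np.round(np.percentile(X,[2,98],axis=0),3).tolist(),round(r[0]['conf'],2))
        print(n,o,m)
    cv2.imwrite(f'pics/{c}0.png',cv2.resize(p['pixels'],(768,576)))
E
```

```text
{'time': np.float64(0.0), 'joints': array([ 1.094,  0.418, -0.01 ,  1.614,  0.005,  1.111, -0.053]), 'joint_vel': array([ 0.   ,  0.001,  0.001,  0.001,  0.001, -0.   ,  0.001]), 'joint_efforts': array([ 0.0000e+00, -8.5126e+01,  6.3800e-01, -4.2599e+01, -4.9000e-02,
        1.9000e-02,  0.0000e+00]), 'tool_pos': array([ 0.263, -0.567,  0.302]), 'eef_rot': array([-0.001,  0.976,  0.216, -0.   ]), 'contact_force': array([-0.224,  0.692, -0.116]), 'moment': array([ 0.002, -0.01 ,  0.001]), 'grasp_force': np.float64(0.0), 'width': np.float64(0.094)} 0.0972
scene [-0.45384469  0.88978555  0.66583899]
station [(0.92, array([256., 211.]), array([0.458, 0.043, 0.   ])), (0.16, array([268., 180.]), array([ 0.597, -0.147,  0.   ]))] 
plate_top [(0.76, array([266., 184.]), array([ 0.501, -0.044,  0.05 ])), (0.29, array([246., 197.]), array([0.476, 0.066, 0.05 ]))] 
scrap_tray [(0.94, array([242., 191.]), array([ 0.596, -0.024,  0.   ])), (0.42, array([140., 246.]), array([0.526, 0.405, 0.   ]))] (array([ 0.632, -0.049,  0.018]), [[0.514, -0.094, 0.001], [0.659, 0.047, 0.068]], 0.78)
worn_centr
[... 1609 characters left out ...]
0.423, -0.288,  0.008]))] (array([ 0.426, -0.288,  0.013]), [[0.397, -0.319, -0.003], [0.455, -0.258, 0.018]], 0.75)
feeler [(0.78, array([360., 201.]), array([ 0.489, -0.287,  0.   ])), (0.72, array([271., 162.]), array([ 0.606, -0.029,  0.   ]))] (array([ 0.494, -0.287,  0.007]), [[0.484, -0.337, -0.002], [0.504, -0.241, 0.012]], 0.57)
loose_gear [(0.88, array([122., 195.]), array([0.511, 0.406, 0.   ]))] (array([0.519, 0.403, 0.015]), [[0.483, 0.368, -0.003], [0.558, 0.441, 0.03]], 0.96)
holder_mid [(0.8, array([235., 207.]), array([0.466, 0.076, 0.05 ])), (0.38, array([295., 192.]), array([ 0.508, -0.091,  0.05 ]))] 
push_end [(0.75, array([297., 193.]), array([ 0.504, -0.097,  0.05 ]))]
```

View pics/top0.png

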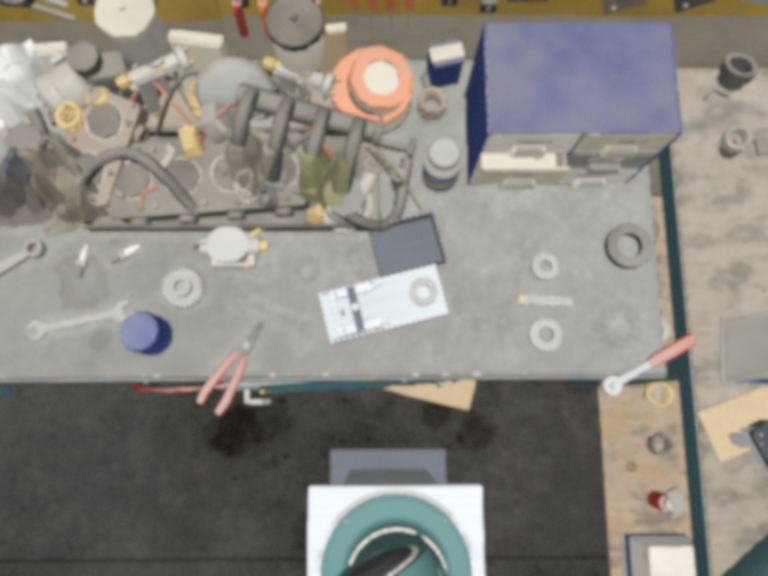

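View pics/scene0.png

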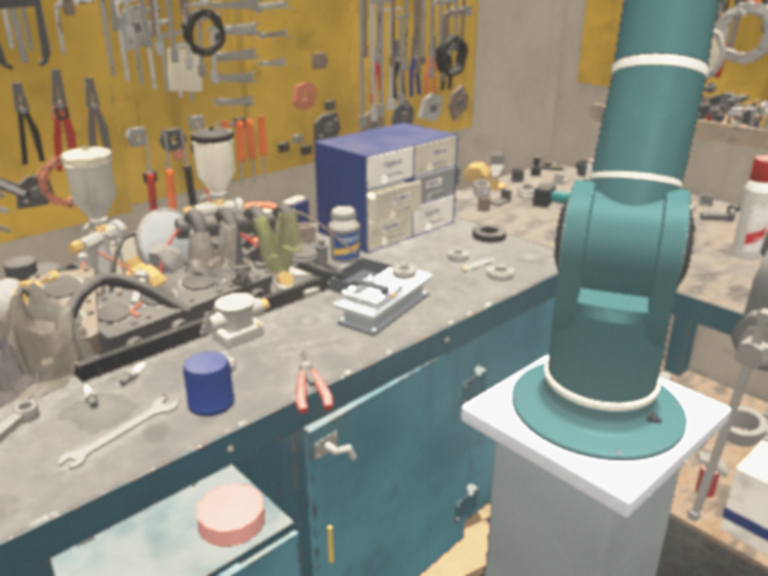

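The top view shows the station (768-scale px 384,303) with the worn bearing at (422,291), the tray above it at (407,245), the small fresh bearing at (545,266), the feeler gauge at (546,300), the larger bearing at (546,334) and the gear at (182,288). The scene view agrees. Next I'll measure the plate axis, bearing circles and holder from depth.

```bash
python3 - <<'E'
from h import *
for k in range(2):
  p=cams.read_camera('top'); P=cloud(p)
  X=P.reshape(-1,3); X=X[(X[:,0]>.38)&(X[:,0]<.58)&(X[:,1]>-.14)&(X[:,1]<.2)]
  pl=X[(X[:,2]>.042)&(X[:,2]<.095)]
  r=cv2.minAreaRect((pl[:,:2]*1000).astype(np.float32)); print('rect',r,len(pl),np.median(pl[:,2]))
  # station frame from rect
  b=cv2.boxPoints(r); e=[b[1]-b[0],b[2]-b[1]]; ax=max(e,key=np.linalg.norm); ax=ax/np.linalg.norm(ax); ax*=np.sign(ax[1])
  ay=np.array([-ax[1],ax[0]]); O=np.array(r[0])+17.5*ax
  print('yaw',np.degrees(np.arctan2(ax[1],ax[0])),'O',O)
  L=(pl[:,:2]*1000-O); L=np.c_[L@ax,L@ay,pl[:,2]*1000]
  hi=L[(L[:,2]>58)]
  w=hi[hi[:,0]<-50]; print('worn st',np.round((w.max(0)+w.min(0))/2,1),w.min(0).round(),w.max(0).round(),len(w), 'world',O+ax*np.mean([w[:,0].min(),w[:,0].max()])+ay*np.mean([w[:,1].min(),w[:,1].max()]))
  h=hi[hi[:,0]>-50]
  for x in range(-50,100,5):
    q=h[(h[:,0]>=x)&(h[:,0]<x+5)]
    if len(q): print(x,len(q),'y',q[:,1].min().round(),q[:,1].max().round(),'zmax',q[:,2].max().round(), 'inner',np.sort(np.abs(q[:,1]))[:2].round(), 'bridge z',q[np.abs(q[:,1])<20][:,2].round())
  for n in ['fresh_centre','large_centre','worn_centre']:
    R=regions_of(p,n)
    for q in R[:2]:
      c,rad=cv2.minEnclosingCircle(np.argwhere(q['mask'])[:,::-1].astype(np.float32)); 
      z=.066 if n[0]=='w' else .016
      print(n,round(q['conf'],2),np.round(c),px2w(p,*c,z).round(4),'dia',2*(rad+.3)*(1.238-z)/p['fx'])
c=p['pixels'][165:240,205:315]; cv2.imwrite('pics/st.png',cv2.resize(c,None,fx=7,fy=7,interpolation=cv2.INTER_CUBIC))
E
```

```text
rect ((482.552490234375, 20.793106079101562), (96.72026824951172, 224.8762664794922), 14.164156913757324) 2734 0.04970917873351827
yaw 104.16415 O [478.27022552  37.7610817 ]
worn st [-94.3  -0.9  64.8] [-120.  -27.   58.] [-69.  25.  71.] 214 world [502.19986048 -53.45013221]
-25 4 y -40.0 40.0 zmax 69.0 inner [37. 38.] bridge z []
-20 8 y -39.0 39.0 zmax 69.0 inner [35. 36.] bridge z []
-15 9 y -36.0 38.0 zmax 70.0 inner [32. 32.] bridge z []
-10 9 y -35.0 34.0 zmax 69.0 inner [30. 31.] bridge z []
-5 12 y -36.0 41.0 zmax 68.0 inner [29. 29.] bridge z []
0 21 y -41.0 41.0 zmax 68.0 inner [27. 27.] bridge z []
5 21 y -41.0 41.0 zmax 70.0 inner [28. 28.] bridge z []
10 24 y -44.0 45.0 zmax 71.0 inner [24. 25.] bridge z []
15 35 y -45.0 46.0 zmax 71.0 inner [21. 22.] bridge z []
20 22 y -41.0 43.0 zmax 71.0 inner [26. 27.] bridge z []
25 40 y -41.0 42.0 zmax 93.0 inner [0. 2.] bridge z [80. 76. 78. 80. 76. 89. 93. 82. 80. 80. 84. 80. 81. 79.]
30 59 y -41.0 40.0 zmax 94.0 inner [1. 1.] bridge z [79. 83. 76. 83. 82. 81. 79. 76. 82. 90. 89. 92. 91. 90. 94. 88. 91. 85.
 79. 79. 78. 84. 80
[... 2661 characters left out ...]
.0 zmax 72.0 inner [0. 2.] bridge z [64. 65. 62.]
60 26 y -41.0 41.0 zmax 71.0 inner [1. 1.] bridge z [59. 59. 64. 61. 63.]
65 43 y -40.0 41.0 zmax 73.0 inner [0. 1.] bridge z [68. 68. 65. 67. 62. 69. 64. 67. 68. 70. 67. 69. 69. 66. 65. 67. 70. 65.]
70 54 y -41.0 41.0 zmax 71.0 inner [0. 2.] bridge z [68. 66. 67. 68. 70. 63. 67. 64. 64. 68. 65. 70. 70. 71. 71. 66. 67. 66.
 66. 67. 67. 67. 68. 65. 70.]
75 3 y 3.0 33.0 zmax 68.0 inner [ 3. 22.] bridge z [61.]
fresh_centre 0.48 [362. 177.] [ 0.5576 -0.2912  0.016 ] dia 0.05431578618562959
large_centre 0.85 [363. 222.] [ 0.4263 -0.2865  0.016 ] dia 0.06493465821374772
worn_centre 0.52 [282. 194.] [ 0.5009 -0.053   0.066 ] dia 0.05416016734215075
```

View pics/st.png

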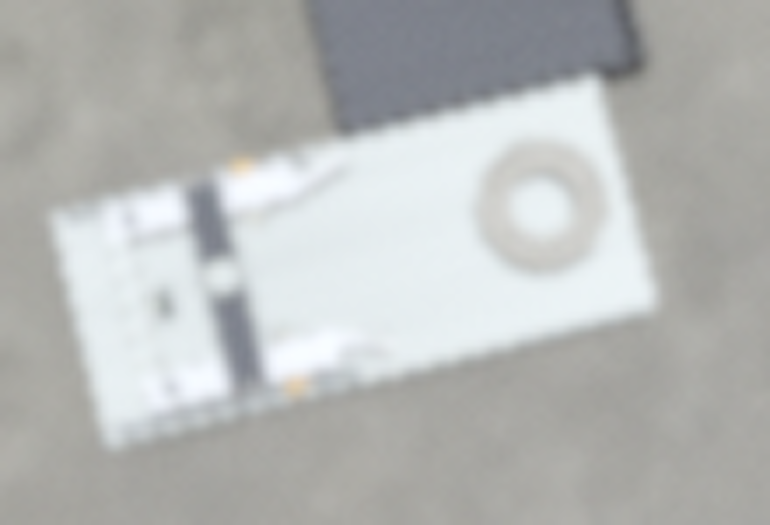

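The crop shows the bridge at crop px (225,285), the orange ball housings at (243,165) and (295,385), and the worn bearing at (541,205). Depth puts the seat at about station x = +31 and gives a yaw of 104.1°. The fresh bearing is at about (0.558,-0.291), 54 mm across against 66 mm for the large one. Moving to the worn bearing.

Request:
send_rows:
  motion:
    - [0,0,0,0,0,5.45,85]
    - [0,0,0,0,0,5.45,85]
    - [0.0255,-0.0314,0,0,0,0,85]
    - [0.0255,-0.0314,0,0,0,0,85]
    - [0.0255,-0.0314,0,0,0,0,85]
    - [0.0255,-0.0314,0,0,0,0,85]
    - [0.0255,-0.0314,0,0,0,0,85]
    - [0.0255,-0.0314,0,0,0,0,85]
  force: 25

```text
time: 2.77
tool_pos: [0.3665, -0.3451, 0.3028]
eef_rot: [0.0, 0.993, 0.122, 0.0]
contact_force: [1.5, -0.6, 1.1]
width: 0.0797
grasp_force: 0.0
```

Request:
send_rows:
  motion:
    - [0.0255,-0.0314,0,0,0,0,85]
    - [0.0255,-0.0314,0,0,0,0,85]
    - [0.0255,-0.0314,0,0,0,0,85]
    - [0.0255,-0.0314,0,0,0,0,85]
    - [0.0255,-0.0314,0,0,0,0,85]
    - [0.0255,-0.0314,0,0,0,0,85]
    - [0.0255,-0.0314,0,0,0,0,85]
    - [0.0255,-0.0314,0,0,0,0,85]

```text
time: 3.43
tool_pos: [0.5037, -0.052, 0.303]
eef_rot: [0.0, 0.993, 0.122, 0.0]
contact_force: [-0.1, 0.0, 0.6]
width: 0.08
grasp_force: 0.0
```

```bash
cat >> h.py <<'E'
from scipy.spatial.transform import Rotation as Ro
def go(x,y,z):
    s=ctrl.read_state(); q=s['eef_rot']; R=Ro.from_quat([q[1],q[2],q[3],q[0]]).as_matrix()
    print('t',round(float(s['time']),2),'pos',np.round(s['tool_pos'],4),'F',np.round(s['contact_force'],1),'w',round(float(s['width']),4),'yt angle',np.degrees(np.arctan2(R[1,1],R[0,1])).round(2),'ztool',R[:,2].round(3))
    print('tool shift mm',np.round(R.T@(np.array([x,y,z])-s['tool_pos'])*1000,1))
E
python3 - <<'E'
from h import *
go(.5018,-.0533,.151)
p=cams.read_camera('top');P=cloud(p).reshape(-1,3)
for x0,x1,y0,y1 in [(.55,.62,-.15,.08),(.62,.66,-.15,.08),(.66,.70,-.15,.08),(.7,.75,-.15,.08),(.55,.65,-.4,-.2)]:
    m=(P[:,0]>x0)&(P[:,0]<x1)&(P[:,1]>y0)&(P[:,1]<y1); print(x0,x1,np.percentile(P[m][:,2],[50,99]).round(3))
E
```

```text
t 3.43 pos [ 0.5037 -0.052   0.303 ] F [-0.1  0.   0.6] w 0.08 yt angle -76.0 ztool [ 0.001 -0.    -1.   ]
tool shift mm [ -2.2   0.8 152. ]
0.55 0.62 [-0.     0.569]
0.62 0.66 [0.034 0.093]
0.66 0.7 [0.023 0.135]
0.7 0.75 [0.087 0.222]
0.55 0.65 [-0.001  0.017]
```

Request:
send_rows:
  motion:
    - [-0.001,0.0004,0.025,0,0,0,85]
    - [-0.0012,0.0004,0.025,0,0,0,85]
    - [0,0,0.025,0,0,0,85]
    - [0,0,0.025,0,0,0,85]
    - [0,0,0.025,0,0,0,85]
    - [0,0,0.016,0,0,0,85]
    - [0,0,0.0085,0,0,0,85]
    - [0,0,0.002,0,0,0,85]

```text
time: 4.15
tool_pos: [0.5008, -0.0552, 0.15]
eef_rot: [-0.0, 0.993, 0.122, -0.001]
contact_force: [0.1, 0.1, 0.6]
width: 0.08
grasp_force: 0.0
```

Request:
send_rows:
  motion:
    - [0,0,0,0,0,0,30]
    - [0,0,0,0,0,0,30]
    - [0,0,0,0,0,0,30]
    - [0,0,0,0,0,0,30]
    - [0,0,0,0,0,0,30]
    - [0,0,0,0,0,0,30]
    - [0,0,0,0,0,0,30]
    - [0,0,0,0,0,0,30]

```text
time: 4.82
tool_pos: [0.5016, -0.0553, 0.1518]
eef_rot: [0.0, 0.993, 0.122, 0.0]
contact_force: [-2.2, -0.0, 7.9]
width: 0.0514
grasp_force: 25.0
```

Request:
send_rows:
  motion:
    - [0,0,-0.01,0,0,0,30]
    - [0,0,-0.015,0,0,0,30]
    - [0.01,0,-0.01,0,0,0,30]
    - [0.02,0,0,0,0,0,30]
    - [0.025,0,0,0,0,0,30]
    - [0.025,0,0,0,0,0,30]
    - [0.02,0,0,0,0,0,30]
    - [0,0,0,0,0,0,30]

```text
time: 5.48
tool_pos: [0.601, -0.0296, 0.1868]
eef_rot: [-0.0, 0.992, 0.123, 0.001]
contact_force: [-1.5, -0.1, -2.3]
width: 0.0515
grasp_force: 25.0
```

```bash
python3 - <<'E'
from h import *
p=cams.read_camera('scene');cv2.imwrite('pics/a.png',cv2.resize(p['pixels'][120:240,180:350],None,fx=4,fy=4))
p=cams.read_camera('top')
q=regions_of(p,'scrap_tray')[:1]
for r in q: 
  m=r['mask']; X=cloud(p)[m]; print(r['conf'],m.sum(),X.min(0),X.max(0))
go(.600,-.030,.118)
E
```

```text
0.73 368 [ 0.29023531 -0.02467668 -0.00597612] [0.6081165  0.03688754 1.23820733]
t 5.63 pos [ 0.5978 -0.0311  0.1863] F [-0.9 -0.8 -2.2] w 0.0513 yt angle -75.98 ztool [-0.001  0.    -1.   ]
tool shift mm [ 2.5 -0.5 68.3]
```

View pics/a.png

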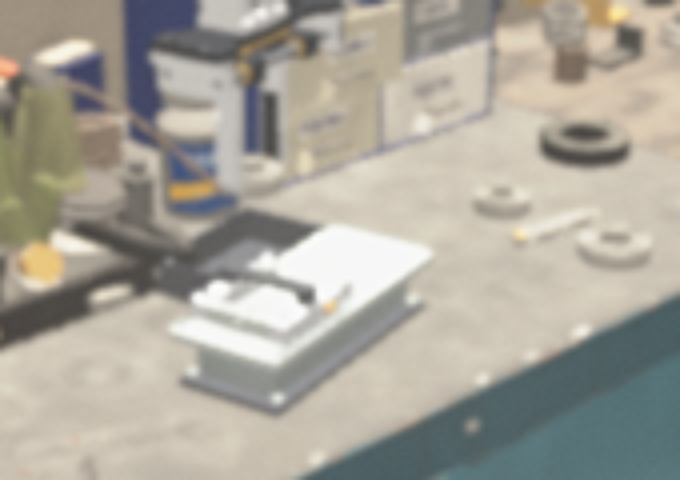

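The crop shows the gripper holding the bearing at about (260,165), above the tray at (250,250). The plate is empty. Lowering into the tray.

Request:
send_rows:
  motion:
    - [0.001,0,0.01,0,0,0,30]
    - [0,0,0.012,0,0,0,30]
    - [0,0,0.012,0,0,0,30]
    - [0,0,0.012,0,0,0,30]
    - [0,0,0.01,0,0,0,30]
    - [0,0,0.01,0,0,0,30]
    - [0,0,0.006,0,0,0,30]
    - [0,0,0.002,0,0,0,30]

```text
time: 6.3
tool_pos: [0.5988, -0.0307, 0.1107]
eef_rot: [-0.0, 0.993, 0.122, -0.001]
contact_force: [0.3, 0.5, -2.1]
width: 0.051
grasp_force: 25.0
```

Request:
send_rows:
  motion:
    - [0,0,0.002,0,0,0,72]
    - [0,0,0,0,0,0,72]
    - [0,0,0,0,0,0,72]
    - [0,0,0,0,0,0,72]
    - [0,0,-0.02,0,0,0,72]
    - [0,0,-0.03,0,0,0,72]
    - [0,0,-0.04,0,0,0,72]
    - [0,0,-0.03,0,0,0,72]

```text
time: 6.97
tool_pos: [0.5995, -0.0306, 0.2331]
eef_rot: [0.0, 0.993, 0.122, 0.001]
contact_force: [0.4, -0.2, 0.3]
width: 0.0676
grasp_force: 0.0
```

```bash
python3 - <<'E'
from h import *
go(.5583,-.2913,.20)
E
```

```text
t 6.97 pos [ 0.5995 -0.0306  0.2331] F [ 0.4 -0.2  0.3] w 0.0676 yt angle -75.98 ztool [ 0.002  0.    -1.   ]
tool shift mm [-103.2  243.    33. ]
```

Request:
send_rows:
  motion:
    - [-0.013,0.0305,0,0,0,0,85]
    - [-0.013,0.0305,0,0,0,0,85]
    - [-0.013,0.0305,0,0,0,0,85]
    - [-0.013,0.0305,0,0,0,0,85]
    - [-0.013,0.0305,0,0,0,0,85]
    - [-0.013,0.0305,0,0,0,0,85]
    - [-0.013,0.0305,0.01,0,0,0,85]
    - [-0.012,0.0295,0.01,0,0,0,85]

```text
time: 7.63
tool_pos: [0.5579, -0.2934, 0.211]
eef_rot: [0.001, 0.993, 0.122, 0.001]
contact_force: [0.9, -0.5, -0.1]
width: 0.0799
grasp_force: 0.0
```

```bash
python3 - <<'E'
from h import *
go(.5583,-.2913,.1005)
p=cams.read_camera('top')
for n,z in [('worn_centre',.019),('fresh_centre',.016)]:
  for q in regions_of(p,n)[:3]:
    c,rad=cv2.minEnclosingCircle(np.argwhere(q['mask'])[:,::-1].astype(np.float32)); print(n,round(q['conf'],2),np.round(c),px2w(p,*c,z).round(4),rad, np.median(cloud(p)[q['mask']],0))
cv2.imwrite('pics/b.png',cv2.resize(p['pixels'][130:250,200:400],None,fx=4,fy=4))
E
```

```text
t 7.63 pos [ 0.5579 -0.2934  0.211 ] F [ 0.9 -0.5 -0.1] w 0.0799 yt angle -76.0 ztool [ 0.002 -0.001 -1.   ]
tool shift mm [  0.8  -2.1 110.5]
worn_centre 0.58 [272. 164.] [ 0.5978 -0.0286  0.019 ] 9.452488899230957 [ 0.60047015 -0.02892263  0.01571167]
fresh_centre 0.54 [271. 163.] [ 0.5995 -0.0272  0.016 ] 28.117839813232422 [ 0.60259558 -0.02743472  0.00287069]
fresh_centre 0.49 [362. 178.] [ 0.5546 -0.2903  0.016 ] 9.055485725402832 [ 0.54440866 -0.2923923   0.01238484]
```

View pics/b.png

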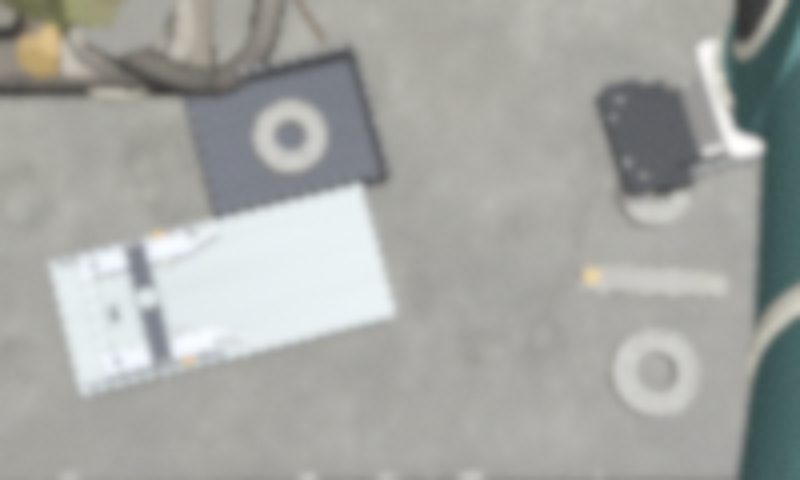

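The worn bearing lies flat in the tray at crop px (290,135). The gripper is over the fresh bearing at (655,190). Descending to grasp it.

Request:
send_rows:
  motion:
    - [0.0003,-0.002,0.018,0,0,0,85]
    - [0,0,0.02,0,0,0,85]
    - [0,0,0.02,0,0,0,85]
    - [0,0,0.02,0,0,0,85]
    - [0,0,0.015,0,0,0,85]
    - [0,0,0.01,0,0,0,85]
    - [0,0,0.005,0,0,0,85]
    - [0,0,0.0015,0,0,0,85]

```text
time: 8.45
tool_pos: [0.5582, -0.2888, 0.1004]
eef_rot: [-0.0, 0.992, 0.122, -0.0]
contact_force: [0.7, 0.2, 0.7]
width: 0.0801
grasp_force: 0.0
```

Request:
send_rows:
  motion:
    - [0,0,0,0,0,0,30]
    - [0,0,0,0,0,0,30]
    - [0,0,0,0,0,0,30]
    - [0,0,0,0,0,0,30]
    - [0,0,0,0,0,0,30]
    - [0,0,0,0,0,0,30]
    - [0,0,0,0,0,0,30]
    - [0,0,0,0,0,0,30]

```text
time: 9.12
tool_pos: [0.5583, -0.2898, 0.1013]
eef_rot: [0.0, 0.993, 0.122, 0.0]
contact_force: [-1.0, -1.1, 6.4]
width: 0.051
grasp_force: 25.0
```

Request:
send_rows:
  motion:
    - [0,0,-0.012,0,0,0,30]
    - [0,0,-0.03,0,0,0,30]
    - [0,0,-0.036,0,0,0,30]
    - [0,-0.01,-0.03,0,0,0,30]
    - [0.0005,-0.03,0,0,0,0,30]
    - [0.0005,-0.034,0,0,0,0,30]
    - [0.0005,-0.034,0,0,0,0,30]
    - [0.0005,-0.034,0,0,0,0,30]

```text
time: 9.78
tool_pos: [0.5247, -0.1497, 0.2094]
eef_rot: [0.0, 0.993, 0.122, 0.0]
contact_force: [0.4, 0.2, -0.5]
width: 0.051
grasp_force: 25.0
```

Request:
send_rows:
  motion:
    - [0,-0.034,0,0,0,0,30]
    - [0,-0.034,0,0,0,0,30]
    - [0,-0.023,0,0,0,0,30]
    - [0,-0.01,0.01,0,0,0,30]
    - [0,0,0.015,0,0,0,30]
    - [0,0,0.01,0,0,0,30]
    - [0,0,0.002,0,0,0,30]
    - [0,0,0,0,0,0,30]

```text
time: 10.45
tool_pos: [0.5008, -0.0535, 0.1713]
eef_rot: [-0.0, 0.993, 0.122, -0.001]
contact_force: [-0.3, -0.2, -1.0]
width: 0.0516
grasp_force: 25.0
```

```bash
python3 - <<'E'
from h import *
go(.5012,-.0535,.1515)
E
```

```text
t 10.45 pos [ 0.5008 -0.0535  0.1713] F [-0.3 -0.2 -1. ] w 0.0516 yt angle -76.02 ztool [-0.001  0.    -1.   ]
tool shift mm [ 0.4  0.1 19.8]
```

Request:
send_rows:
  motion:
    - [0.0004,0,0.005,0,0,0,30]
    - [0,0,0.005,0,0,0,30]
    - [0,0,0.004,0,0,0,30]
    - [0,0,0.002,0,0,0,30]
    - [0,0,0.0015,0,0,0,30]
    - [0,0,0.001,0,0,0,30]
    - [0,0,0.001,0,0,0,30]
    - [0,0,0,0,0,0,30]

```text
time: 11.12
tool_pos: [0.5014, -0.0531, 0.152]
eef_rot: [-0.0, 0.993, 0.122, -0.0]
contact_force: [0.6, -0.2, -1.8]
width: 0.0516
grasp_force: 25.0
```

Request:
send_rows:
  motion:
    - [0,0,0,0,0,0,75]
    - [0,0,0,0,0,0,75]
    - [0,0,0,0,0,0,75]
    - [0,0,0,0,0,0,75]
    - [0,0,-0.01,0,0,0,75]
    - [0,0,-0.02,0,0,0,75]
    - [0,0,-0.02,0,0,0,75]
    - [0,0,-0.02,0,0,0,75]

```text
time: 11.78
tool_pos: [0.5014, -0.053, 0.2237]
eef_rot: [-0.0, 0.993, 0.122, -0.0]
contact_force: [-0.0, -0.4, -0.2]
width: 0.0705
grasp_force: 0.0
```

Request:
send_rows:
  motion:
    - [0,0.015,0,0,0,-7,15]
    - [0.00183,0.01489,0,0,0,-7,15]
    - [0.00363,0.01456,0,0,0,-7,15]
    - [0.0025,0.0065,0,0,0,-7,15]
    - [0,0,0,0,0,-7,15]
    - [0,0,0,0,0,-7,15]
    - [0,0,0,0,0,-7,15]
    - [0,0,0,0,0,-7,15]

```text
time: 12.45
tool_pos: [0.528, -0.096, 0.2229]
eef_rot: [0.0, 0.817, 0.576, 0.0]
contact_force: [-0.0, 0.1, 0.1]
width: 0.0206
grasp_force: 0.0
```

Request:
send_rows:
  motion:
    - [0,0,0,0,0,-7,15]
    - [0,0,0,0,0,-7,15]
    - [0,0,0,0,0,-7,15]
    - [0,0,0,0,0,-7,15]
    - [0,0,0,0,0,-6,15]
    - [0,0,0,0,0,0,15]
    - [0,0,0,0,0,0,15]
    - [0,0,0,0,0,0,15]

```text
time: 13.12
tool_pos: [0.5279, -0.096, 0.2225]
eef_rot: [0.0, 0.617, 0.787, -0.0]
contact_force: [0.7, 0.5, -0.5]
width: 0.0139
grasp_force: 0.0
```

```bash
python3 - <<'E'
from h import *
a=np.radians(104.1);ax=np.array([np.cos(a),np.sin(a)]);ay=np.array([-ax[1],ax[0]]);O=np.array([.4783,.0377])
w=O+ax*-.145; go(*w,.1515); print(ctrl.read_state()['joints'])
for k in range(2):
  p=cams.read_camera('top');P=cloud(p).reshape(-1,3); P=P[p['depth'].ravel()>0]
  L=np.c_[(P[:,:2]-O)@ax,(P[:,:2]-O)@ay,P[:,2]]*1000
  m=(L[:,0]>-130)&(L[:,0]<-40)&(abs(L[:,1])<48)&(L[:,2]>58)&(L[:,2]<75); w=L[m]
  print(len(w),w.min(0),w.max(0),(w.min(0)+w.max(0))/2)
  for q in regions_of(p,'fresh_centre')[:3]:
    c,rad=cv2.minEnclosingCircle(np.argwhere(q['mask'])[:,::-1].astype(np.float32)); X=px2w(p,*c,.066)[:2]-O; print(round(q['conf'],2),c,rad,X@ax,X@ay)
cv2.imwrite('pics/c.png',cv2.resize(p['pixels'][150:250,200:340],None,fx=5,fy=5))
E
```

```text
t 13.12 pos [ 0.5279 -0.096   0.2225] F [ 0.7  0.5 -0.5] w 0.0139 yt angle 13.78 ztool [ 0. -0. -1.]
tool shift mm [ -3.3 -15.6  71. ]
[ 0.62293574  0.42116795 -0.61682386  1.89283696  0.30184515  0.92066932
  0.10291654]
208 [-117.67049736  -25.98499374   58.5661405 ] [-66.84476975  25.34000982  72.18490494] [-92.25763355  -0.32249196  65.37552272]
0.71 (280.9569091796875, 194.30172729492188) 9.786946296691895 -0.09117712035683066 0.0016140296887999868
206 [-117.86844287  -25.59050621   58.71753877] [-66.71614368  24.97691088  70.10785324] [-92.29229327  -0.30679767  64.412696  ]
0.61 (281.0, 194.0) 9.219644546508789 -0.09151242992228767 0.0008278474281836589
```

View pics/c.png

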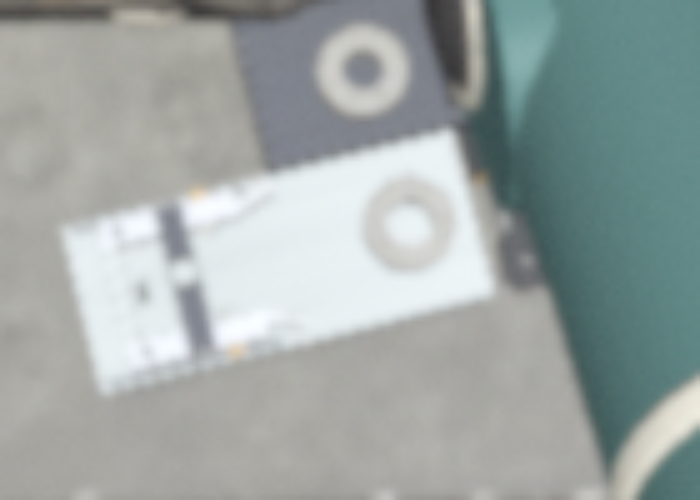

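Crop: the fresh bearing is flat at crop px (408,223), station (-92,0), with the worn one still in the tray. The fingers are turned and waiting behind the plate at (520,255). I'll centre them on y = 0, descend and push.

Request:
send_rows:
  motion:
    - [-0.003,-0.008,0,0,0,-0.3,15]
    - [-0.003,-0.0076,0,0,0,0,15]
    - [0,0,0.02,0,0,0,15]
    - [0,0,0.02,0,0,0,15]
    - [0,0,0.016,0,0,0,15]
    - [0,0,0.01,0,0,0,15]
    - [0,0,0.005,0,0,0,15]
    - [0,0,0,0,0,0,15]

```text
time: 13.98
tool_pos: [0.5138, -0.1057, 0.1505]
eef_rot: [-0.001, 0.614, 0.79, -0.0]
contact_force: [-0.7, 0.4, 0.4]
width: 0.0142
grasp_force: 0.0
```

```bash
cat >> h.py <<'E'
a=np.radians(104.1);ax=np.array([np.cos(a),np.sin(a)]);ay=np.array([-ax[1],ax[0]]);O=np.array([.4783,.0377])
def st():
    s=ctrl.read_state(); x=np.array(s['tool_pos'][:2])-O; f=np.array(s['contact_force'][:2]); print('st',(x@ax*1000).round(1),(x@ay*1000).round(1),'F',(f@ax).round(1),(f@ay).round(1))
E
python3 - <<'E'
from h import *
go(*(O+ax*-.148),.1515); st()
E
```

```text
t 13.98 pos [ 0.5138 -0.1057  0.1505] F [-0.7  0.4  0.4] w 0.0142 yt angle 14.3 ztool [-0.001  0.    -1.   ]
tool shift mm [-0.2  0.5 -1. ]
st -147.8 0.5 F 0.6 0.5
```

Request:
send_rows:
  motion:
    - [0.003,0.0005,0,0,0,0,15]
    - [0.004,0,0,0,0,0,15]
    - [0.004,0,0,0,0,0,15]
    - [0.003,0,0,0,0,0,15]
    - [0.003,0,0,0,0,0,15]
    - [0.003,0,0,0,0,0,15]
    - [0.003,0,0,0,0,0,15]
    - [0.003,0,0,0,0,0,15]

```text
time: 14.65
tool_pos: [0.5084, -0.0801, 0.1513]
eef_rot: [0.0, 0.614, 0.79, -0.0]
contact_force: [-0.5, -2.9, 1.4]
width: 0.0143
grasp_force: 0.9
```

Request:
send_rows:
  motion:
    - [0.003,0,0,0,0,0,15]
    - [0.004,0,0,0,0,0,15]
    - [0.004,0,0,0,0,0,15]
    - [0.004,0,0,0,0,0,15]
    - [0.004,0,0,0,0,0,15]
    - [0.004,0,0,0,0,0,15]
    - [0.004,0,0,0,0,0,15]
    - [0.003,0,0,0,0,0,15]

```text
time: 15.32
tool_pos: [0.5008, -0.0506, 0.1512]
eef_rot: [-0.0, 0.613, 0.79, 0.0]
contact_force: [0.4, -2.0, 2.0]
width: 0.014
grasp_force: 1.0
```

```bash
cat > look.py <<'E'
from h import *
st()
p=cams.read_camera('top');P=cloud(p).reshape(-1,3); P=P[p['depth'].ravel()>0]
for q in regions_of(p,'fresh_centre')[:3]:
    m=q['mask']; c,rad=cv2.minEnclosingCircle(np.argwhere(m)[:,::-1].astype(np.float32)); X=px2w(p,*c,.066)[:2]-O; Y=cloud(p)[m&(p['depth']>0)]; L=np.c_[(Y[:,:2]-O)@ax,(Y[:,:2]-O)@ay]*1000
    print(round(q['conf'],2),rad,(X@ax*1000).round(1),(X@ay*1000).round(1),'x',np.percentile(L[:,0],[1,99]).round(1),'y',np.percentile(L[:,1],[1,99]).round(1))
import sys
if len(sys.argv)>1: cv2.imwrite(f'pics/{sys.argv[1]}.png',cv2.resize(p['pixels'][150:250,200:340],None,fx=5,fy=5))
E
python3 look.py d
```

```text
st -91.2 -0.3 F -2.0 0.1
0.42 9.300638198852539 -55.6 1.7 x [-66.8 -33.1] y [-22.7  25.4]
```

View pics/d.png

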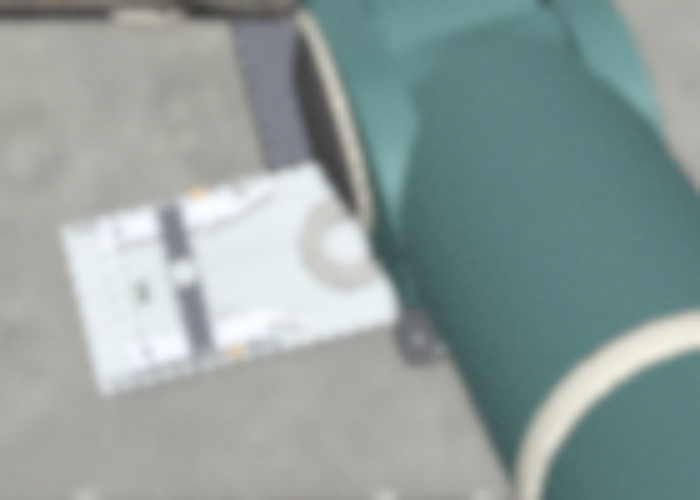

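The bearing is cradled and slides with 2 N. Its front edge is at station x = -33 and it stays centred (crop px 345,243). Continuing the push.

Request:
send_rows:
  motion:
    - [0.004,0,0,0,0,0,15]
    - [0.005,0,0,0,0,0,15]
    - [0.005,0,0,0,0,0,15]
    - [0.005,0,0,0,0,0,15]
    - [0.005,0,0,0,0,0,15]
    - [0.005,0,0,0,0,0,15]
    - [0.004,0,0,0,0,0,15]
    - [0.003,0,0,0,0,0,15]

```text
time: 16.08
tool_pos: [0.4919, -0.0156, 0.1511]
eef_rot: [-0.0, 0.613, 0.79, 0.0]
contact_force: [-0.5, -0.5, -0.7]
width: 0.0141
grasp_force: 0.3
```

Request:
send_rows:
  motion:
    - [0.002,0,0,0,0,0,15]
    - [0.002,0,0,0,0,0,15]
    - [0.002,0,0,0,0,0,15]
    - [0.002,0,0,0,0,0,15]
    - [0.002,0,0,0,0,0,15]
    - [0.002,0,0,0,0,0,15]
    - [0.002,0,0,0,0,0,15]
    - [0.002,0,0,0,0,0,15]

```text
time: 16.75
tool_pos: [0.488, -0.0006, 0.1511]
eef_rot: [-0.0, 0.614, 0.79, 0.0]
contact_force: [-0.3, 0.1, -0.7]
width: 0.0142
grasp_force: 0.4
```

```bash
python3 look.py
```

```text
st -39.5 -0.1 F 0.2 0.3
```

Request:
send_rows:
  motion:
    - [0.0015,0,0,0,0,0,15]
    - [0.0015,0,0,0,0,0,15]
    - [0.0015,0,0,0,0,0,15]
    - [0.0015,0,0,0,0,0,15]
    - [0.0015,0,0,0,0,0,15]
    - [0.0015,0,0,0,0,0,15]
    - [0.0015,0,0,0,0,0,15]
    - [0.0015,0,0,0,0,0,15]

```text
time: 17.52
tool_pos: [0.4856, 0.0092, 0.1513]
eef_rot: [0.001, 0.614, 0.789, -0.001]
contact_force: [4.5, -14.0, -0.6]
width: 0.014
grasp_force: 6.9
```

Request:
send_rows:
  motion:
    - [0.0005,0,0,0,0,0,15]
    - [0.0005,0,0,0,0,0,15]
    - [0.0005,0,0,0,0,0,15]
    - [0.0005,0,0,0,0,0,15]
    - [0.0005,0,0,0,0,0,15]
    - [0.0005,0,0,0,0,0,15]
    - [0.0005,0,0,0,0,0,15]
    - [0.0005,0,0,0,0,0,15]

```text
time: 18.18
tool_pos: [0.4846, 0.013, 0.1513]
eef_rot: [0.001, 0.614, 0.789, -0.001]
contact_force: [4.3, -13.0, -0.9]
width: 0.0142
grasp_force: 6.7
```

```bash
python3 look.py e
```

```text
st -25.5 -0.1 F -13.6 -1.0
0.47 4.031229019165039 19.8 13.9 x [13.  25.3] y [ 3.7 23.8]
```

View pics/e.png

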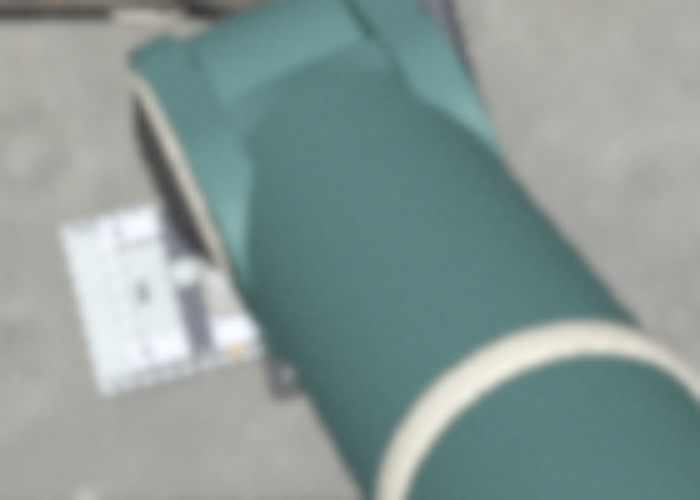

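The arm hides most of the bearing. The fingers are at station x = -25.5, so the bearing is about 24 mm before home. The resistance of 13 N fits the balls plus sliding friction. Continuing in small steps.

Request:
send_rows:
  motion:
    - [0.0007,0,0,0,0,0,15]
    - [0.0007,0,0,0,0,0,15]
    - [0.0007,0,0,0,0,0,15]
    - [0.0007,0,0,0,0,0,15]
    - [0.0007,0,0,0,0,0,15]
    - [0.0007,0,0,0,0,0,15]
    - [0.0007,0,0,0,0,0,15]
    - [0.0007,0,0,0,0,0,15]

```text
time: 18.95
tool_pos: [0.4831, 0.019, 0.1512]
eef_rot: [0.001, 0.614, 0.789, -0.0]
contact_force: [3.2, -8.9, -0.5]
width: 0.014
grasp_force: 4.6
```

```bash
python3 -c "
from h import *
st()"
```

```text
st -19.3 -0.1 F -9.4 -1.0
```

Request:
send_rows:
  motion:
    - [0.0007,0,0,0,0,0,15]
    - [0.0007,0,0,0,0,0,15]
    - [0.0007,0,0,0,0,0,15]
    - [0.0007,0,0,0,0,0,15]
    - [0.0007,0,0,0,0,0,15]
    - [0.0007,0,0,0,0,0,15]
    - [0.0007,0,0,0,0,0,15]
    - [0.0007,0,0,0,0,0,15]

```text
time: 19.62
tool_pos: [0.4814, 0.0256, 0.1512]
eef_rot: [0.0, 0.614, 0.79, 0.0]
contact_force: [2.0, -2.1, -0.1]
width: 0.0142
grasp_force: 1.4
```

Request:
send_rows:
  motion:
    - [0.0006,0,0,0,0,0,15]
    - [0.0006,0,0,0,0,0,15]
    - [0.0006,0,0,0,0,0,15]
    - [0.0006,0,0,0,0,0,15]
    - [0.0006,0,0,0,0,0,15]
    - [0.0006,0,0,0,0,0,15]
    - [0.0006,0,0,0,0,0,15]
    - [0.0006,0,0,0,0,0,15]

```text
time: 20.28
tool_pos: [0.4801, 0.0304, 0.1511]
eef_rot: [-0.0, 0.613, 0.79, -0.0]
contact_force: [0.3, -0.6, -0.1]
width: 0.0139
grasp_force: 0.0
```

```bash
python3 -c "
from h import *
st()"
```

```text
st -7.5 0.1 F -0.6 -0.1
```

The force has dropped to zero, so the bearing has clicked past the balls. Approaching the pad gently.

Request:
send_rows:
  motion:
    - [0.0004,0,0,0,0,0,15]
    - [0.0004,0,0,0,0,0,15]
    - [0.0004,0,0,0,0,0,15]
    - [0.0004,0,0,0,0,0,15]
    - [0.0004,0,0,0,0,0,15]
    - [0.0004,0,0,0,0,0,15]
    - [0.0004,0,0,0,0,0,15]
    - [0.0004,0,0,0,0,0,15]

```text
time: 20.95
tool_pos: [0.4793, 0.0334, 0.1511]
eef_rot: [-0.0, 0.614, 0.79, -0.0]
contact_force: [-0.2, -0.3, 0.6]
width: 0.0143
grasp_force: 0.0
```

Request:
send_rows:
  motion:
    - [0.0003,0,0,0,0,0,15]
    - [0.0003,0,0,0,0,0,15]
    - [0.0003,0,0,0,0,0,15]
    - [0.0003,0,0,0,0,0,15]
    - [0.0003,0,0,0,0,0,15]
    - [0.0003,0,0,0,0,0,15]
    - [0,0,0,0,0,0,15]
    - [0,0,0,0,0,0,15]

```text
time: 21.62
tool_pos: [0.4791, 0.0346, 0.1512]
eef_rot: [0.0, 0.614, 0.79, -0.0]
contact_force: [1.0, -5.5, 0.1]
width: 0.0145
grasp_force: 2.6
```

```bash
python3 -c "
from h import *
st()"
```

```text
st -3.2 0.0 F -5.6 0.3
```

Request:
send_rows:
  motion:
    - [0.0002,0,0,0,0,0,15]
    - [0.0002,0,0,0,0,0,15]
    - [0.0002,0,0,0,0,0,15]
    - [0.0002,0,0,0,0,0,15]
    - [0,0,0,0,0,0,15]
    - [0,0,0,0,0,0,15]
    - [0,0,0,0,0,0,15]
    - [0,0,0,0,0,0,15]

```text
time: 22.28
tool_pos: [0.4791, 0.0348, 0.1512]
eef_rot: [0.0, 0.614, 0.789, -0.0]
contact_force: [3.5, -7.6, -0.7]
width: 0.014
grasp_force: 4.3
```

```bash
python3 -c "
from h import *
st()"
```

```text
st -3.0 -0.0 F -8.2 -1.6
```

The force is up to 8 N with almost no further movement, so the bearing is on the pad. Backing off.

Request:
send_rows:
  motion:
    - [-0.003,0,0,0,0,0,15]
    - [-0.01,0,0,0,0,0,15]
    - [-0.02,0,0,0,0,0,15]
    - [-0.03,0,0,0,0,0,15]
    - [-0.02,0,-0.02,0,0,0,15]
    - [-0.01,0,-0.03,0,0,0,15]
    - [-0.02,0,-0.035,0,0,0,15]
    - [-0.03,0,-0.02,0,0,0,15]

```text
time: 22.95
tool_pos: [0.5146, -0.1022, 0.2594]
eef_rot: [0.001, 0.612, 0.791, 0.001]
contact_force: [1.1, 1.3, 1.3]
width: 0.0138
grasp_force: 0.0
```

Request:
send_rows:
  motion:
    - [-0.035,0,0,0,0,0,15]
    - [-0.035,0,0,0,0,0,15]
    - [-0.035,0,0,0,0,0,15]
    - [-0.035,0,0,0,0,0,15]
    - [-0.025,0,0,0,0,0,15]
    - [0,0,0,0,0,0,15]
    - [0,0,0,0,0,0,15]
    - [0,0,0,0,0,0,15]

```text
time: 23.62
tool_pos: [0.5547, -0.2621, 0.2559]
eef_rot: [-0.0, 0.613, 0.79, 0.0]
contact_force: [-0.7, -0.3, -0.1]
width: 0.0142
grasp_force: 0.0
```

```bash
python3 look.py f; python3 - <<'E'
from h import *
p=cams.read_camera('top');P=cloud(p).reshape(-1,3); P=P[p['depth'].ravel()>0]
L=np.c_[(P[:,:2]-O)@ax,(P[:,:2]-O)@ay,P[:,2]]*1000
for x in range(-40,80,3):
    q=L[(L[:,0]>=x)&(L[:,0]<x+3)&(abs(L[:,1])<8)]; print(x,q[:,2].round().astype(int).tolist())
E
```

```text
st -309.4 -1.1 F -0.2 0.7
0.54 9.618103981018066 31.6 1.8 x [ 6.7 56.3] y [-19.7  21.8]
-40 [48, 49, 48, 51, 45, 51]
-37 [50, 50, 47, 46, 44, 49, 47]
-34 [45, 47, 45, 50, 49, 47]
-31 [48, 49, 46, 50, 42, 50]
-28 [47, 45, 52, 47, 48, 50, 48]
-25 [51, 46, 49, 50, 48, 51]
-22 [50, 49, 47, 48, 53, 52]
-19 [49, 50, 49, 52, 46, 42]
-16 [52, 47, 47, 53, 42, 48, 50]
-13 [52, 51, 46, 45, 53]
-10 [47, 48, 53, 50, 46, 48]
-7 [48, 53, 47, 51, 50]
-4 [48, 47, 49, 48, 52, 47, 48]
-1 [48, 46, 50, 45, 51]
2 [48, 47, 47, 48, 50, 47]
5 [62, 66, 68, 64]
8 [66, 65, 65, 62, 66, 60, 62]
11 [59, 64, 62, 62, 65]
14 [69, 65, 64, 62, 65, 65, 61]
17 [64, 64, 55, 49, 49, 69, 64]
20 [66, 51, 52, 50, 47, 49]
23 [50, 44, 50, 45, 48, 49]
26 [82, 90, 50, 76, 82, 82, 50]
29 [83, 94, 92, 90, 91, 84]
32 [90, 90, 91, 92, 91, 87]
35 [90, 92, 88, 88, 89, 81]
38 [79, 90, 85, 88, 91, 85, 82]
41 [76, 66, 88, 83, 80, 63]
44 [66, 64, 65, 66, 68, 67]
47 [63, 63, 67, 66, 65, 63]
50 [65, 62, 63, 62, 64, 63, 60]
53 [67, 64, 70, 61, 63, 61]
56 [61, 60, 62, 62, 56, 50]
59 [59, 63, 66, 65, 46, 47]
62 [51, 60, 63, 59, 50, 52, 46]
65 [48, 52, 66, 67, 58, 49, 46]
68 [66, 70, 63, 66, 69]
71 [65, 67, 67, 66, 71, 65, 66, 65]
74 [66, 58, 61, 56, 61, 48]
77 [48, 49, 50, 48, 48, 49]
```

View pics/f.png

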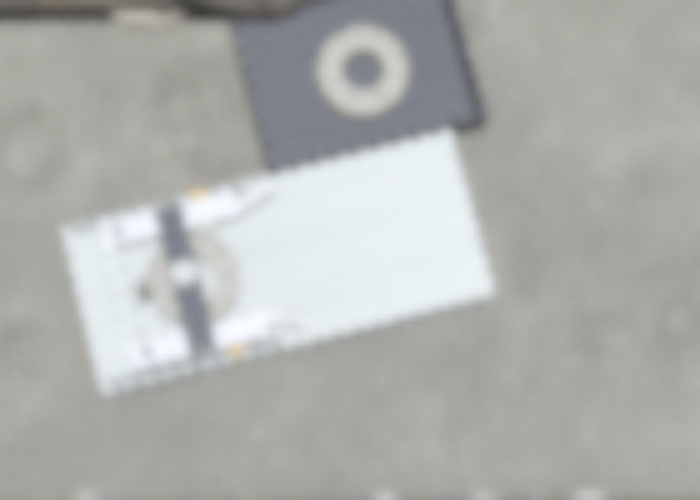

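The bearing sits under the bridge, spanning station x 5.5 to 57.5 (centre about 31.5) and touching the pad. The worn bearing is in the tray at crop px (362,70) and the robot is clear, so I'm handing in.

```bash
python3 -c "
from station import ctrl
print(ctrl.close_job())"
```

```text
the job is handed in; nothing more can be done
None
```

The worn bearing is in the scrap tray and the fresh bearing is seated home in the holder: it clicked past the balls and met the pad at about 8 N. The larger bearing, the feeler gauge and the gear were not touched. I handed the job in at about 24 s, and no verdict came back.

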